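# Lay a timber sample against the flip stop

## Task

Set the dark timber sample up for marking out: first flip the yellow stop over the fence until it is fully down on the board's side, then tip the standing block over towards the stop so that it lies flat on the base board, and push it snug against the fence with its red end up against the stop. Do it all by pushing, without lifting or carrying the block at any time, and leave everything else on the bench where it is.

Things in the scene. Friction and masses are not known exactly. Their poses are not given: they have to be found in the camera images.
- jig: marking-out jig, fixed to the bench: plywood base board 18 mm thick with a pale timber fence along its far side. Origin at bench height; x points squarely at the fence, y along the fence from the block towards the stop, z up. Board in this frame (mm): x -100 to 80, y -220 to 220, upper face z 18. Fence: x 50 to 80 (face towards the robot x 50), full length, top z 63
- corner (a point): fixed point on the board's upper face where the fence's face and the face of the lowered stop meet: jig frame x 50, y 105, z 18 mm. The block's red end belongs against the stop here, its long side against the fence. Axes as the jig's
- stop_hinge (a point): middle of the flip stop's hinge, on top of the fence: jig frame x 65, y 112.5, z 73 mm. The hinge line runs along the jig's y. Fixed to the jig, axes as the jig's
- flip_stop (a joint): yellow flip stop: arm 15 mm wide, 12 thick, 76 long, with a 50 x 45 mm paddle. 0 = up, leaning 22 degrees back beyond the fence, away from the robot; 1.95 rad = down, arm level over the board towards the robot, paddle hanging 4 mm above the board. Its hinge drags, so the raised arm stays put; pushed from behind well past upright (reading 0.9 or more) it drops the rest by itself
- stop_end (a point): the free end of the flip stop's arm, on its centre line, 76 mm from the hinge (about 143 mm above the bench when up)
- block: dark timber sample, 60 x 45 x 160 mm, about 0.28 kg, one end red; loose, standing on its plain end on the base board. Origin at the centre of the plain end; z along its length to the red end, x across its 60 mm width, y across its 45 mm thickness (standing, +y points roughly along the fence to the stop). Tipped towards the stop it lies 45 mm high
- block_middle (a point): the centre of the dark block
- block_red_end (a point): the centre of the block's red end face
- pale_block: pale timber offcut 45 x 45 x 90 mm standing on the base board beyond the stop; origin at the centre of its underside
- screw_jar: small glass jar with a steel lid, 36 mm across, 55 mm high, on the front of the base board beyond the stop; origin at the centre of its underside
- tape_measure: yellow and black tape measure, 70 x 42 x 66 mm, on the bench; origin at the centre of its underside
- pencil: flat red carpenter's pencil, 170 x 14 x 9 mm, on the bench; origin at the centre of its underside
- cutter: flat steel moulder knife, about 74 x 40 x 8 mm, on the bench behind the fence; origin at its underside
- mug: blue mug, 80 mm across, 95 mm high, on the bench; origin at the centre of its underside
- hammer: hammer lying on the bench behind the fence; origin at its underside
There are look-alikes about, which are no part of the job. There is more than one size of the block; the one meant has the size given above.

How it is judged:
By the outcome, as a careful person would: the job done as asked, in the order asked, and still so for the second after the job is handed in, with the robot touching nothing.
It also fails if it takes over 64 s, if anything falls off the work surface, if the arm or the gripper's body presses on something with over 40 N, if the wrist force passes 120 N, or if a joint passes its speed limit or range.

## Robot

A 6-joint arm with a two-finger parallel gripper is mounted at the origin on the work surface. World frame = base frame: x ahead of the robot, y to its left, z up, the work surface at z = 0. Lengths are in m, angles in rad, forces in N, time in s.
With the tool pointing down it reaches from about 0.325 to 0.9 m from the base axis. Payload 6.1 kg.
Tool frame: the origin (TCP) lies at the very end of the fingers, on their centre line; the grasp point (between the pads) lies 19 mm behind it; z points along the fingers, y is the line along which they close (so a half turn about z gives the same grasp; the last joint's range is limited). The gripper opens to 87 mm and grips with 3 to 60 N. Pads are 19 mm wide; open, the fingers measure 117 mm over their backs; the gripper's body (75 mm by 190 mm) begins 51 mm behind the grasp point.
Start: joints at [1.017, 0.22, 1.526, -0, 1.395, -0.126], TCP at [0.259, 0.569, 0.223] pointing down, gripper open.
Joint ranges: [-2.98, 2.98], [-0.91, 2.08], [0.09, 2.57], [-1.24, 4.39], [0.2, 2.65], [-2.68, 2.68]. Speed limits (rad/s): [2.57, 2.57, 3.01, 3.14, 3.14, 3.14].

## Interface

Orientations are given as a 3x3 rotation matrix whose columns are the frame's x, y, z axes.
In Python, from cell import arm gives the robot as it stands.
- The arm moves only by the tool carry_out, never from a script. Its argument "targets" is a list of rows, each an object with "travel": the shift along the tool's x, y, z in m, a list of three; "rot": the turn, a rotation vector about the tool's x, y, z in rad, a list of three; "fingers": the closure in counts, from 0 (fully open) to 255 (shut). In form: [{"travel": [x, y, z], "rot": [wx, wy, wz], "fingers": fingers}, ...]. A call has 1 to 10 rows; each row shifts and turns the commanded pose from where the row before left it, along the tool's axes as they then stand; what a row does not reach is not made up. A row lasts 1/8 s, in which the tool goes at most 62.5 mm and 10.7 degrees, less where a joint would pass 70% of its speed; a pose out of reach is approached as far as the arm can. A call with a gripper value outside its range is refused whole. The fingers move at their own pace and stop on an object; "squeeze" is the grip in N (left out, the last holds). Time passes only in rows, so rows that do not move let the fingers close. It gives the time, the measured TCP pose, the force, the opening and the grip force at its end, in the units of the state.
- arm.get_state(): the state, without advancing time (a new reading comes with each control period).
- arm.snapshot(name): name is "scene" or "side" or "wrist"; returns the picture (400x640x3 uint8, blue, green, red); there is no depth.
- arm.get_calibration(name): a dict with "camera_matrix" (3x3 intrinsics, pixels), "view" (4x4, takes a point from world to camera coordinates); the wrist camera has in their place "T_tool_cam" (4x4, takes a point from camera to tool coordinates, whose origin is the TCP and whose axes are the flange's). Camera axes: x right, y up, looking along -z (the intrinsics and any distortion apply to the point x, -y, -z); pixel columns grow to the right and rows downward; lengths in m; the calibration is good to about 2 mm. A picture is of the moment at which its call begins: read the wrist's pose just before it. get_calibration takes no time and is no camera call.
- arm.close_job(): hands the job in; it is judged then, once.
The state is a dict: "time_s": time; "q": joint angles; "dq": joint speeds; "joint_efforts": joint torques, N m; "ee_pos": TCP position; "orientation": TCP orientation; "wrist_force": force on the tool from outside, world axes, zero at the start; "torque": the same for the moment, N m; "width": opening from 0.0 (shut) to 1.0 (fully open); "grasp_force": force on a finger pad.
Only numpy, scipy, OpenCV 4.12 (cv2) and the standard library are available. Lean on these libraries where they do the work, as an engineer would, in place of code of your own. Each camera call takes 0.05 s, during which the arm holds its last target. There are 200 camera calls.

## Working session

There is one attempt and no reset: what is moved stays moved. The work goes in short steps, Python scripts to look and compute and a tool call to move; the robot and the scene stay as the last step left them, time stands still between calls to the robot, and variables do not carry over. Pictures are saved under pics/ and viewed, at most 10 in all, crops included, and the job is handed in when it is done.

Besides the shell and the picture viewer there is one more tool, called after "Emit:" in YAML: its name, and indented under it one key for each argument. carry_out: Moves the arm, as the interface text tells. Its arguments: {"type":"object","properties":{"targets":{"type":"array"},"squeeze":{"type":"number"}},"required":["targets"]}

```bash
mkdir -p pics
python3 - <<'E'
from cell import arm
import cv2,numpy as np
s=arm.get_state();print(s)
for n in("scene","side"):
    cv2.imwrite(f"pics/{n}0.png",arm.snapshot(n));c=arm.get_calibration(n);print(n,{k:np.round(v,4).tolist() if hasattr(v,'shape') or isinstance(v,list) else v for k,v in c.items()})
E
```

```text
{'time_s': 0.0, 'q': array([ 1.01686926e+00,  2.21211400e-01,  1.52759256e+00, -9.56878707e-06,
        1.39471058e+00, -1.26090534e-01]), 'dq': array([-0.00144292,  0.0016168 , -0.00142637, -0.00167898,  0.00090068,
        0.00019332]), 'joint_efforts': array([-1.26729039e-03, -4.94608998e+01, -3.87377214e+01,  6.99180365e-02,
        5.68220078e-02, -7.85745851e-05]), 'ee_pos': array([0.2589895 , 0.56813817, 0.22145621]), 'orientation': array([[-9.09866089e-01,  4.14900825e-01, -1.00295862e-03],
       [ 4.14901972e-01,  9.09864642e-01, -1.63945123e-03],
       [ 2.32346923e-04, -1.90781058e-03, -9.99998153e-01]]), 'wrist_force': array([1.06983687, 0.36088388, 0.19262868]), 'torque': array([-0.04131502,  0.00552543,  0.033491  ]), 'grasp_force': 0.0, 'width': 0.9984960611053405}
scene {'camera_matrix': [[381.6377, 0.0, 331.792], [0.0, 381.6377, 195.5192], [0.0, 0.0, 1.0]], 'view': [[-0.4304, 0.9026, -0.0108, 0.2712], [-0.6351, -0.2943, 0.7141, 0.2546], [0.6414, 0.3142, 0.6999, -1.5885], [0.0, 0.0, 0.0, 1.0]]}
side {'camera_matrix': [[504.4815, 0.0, 317.4797], [0.0, 504.4815, 201.3473], [0.0, 0.0, 1.0]], 'view': [[0.7716, -0.6357, -0.0233, -0.4294], [0.352, 0.3961, 0.8481, -0.2842], [-0.5299, -0.6626, 0.5293, -1.4026], [0.0, 0.0, 0.0, 1.0]]}
```

View pics/scene0.png

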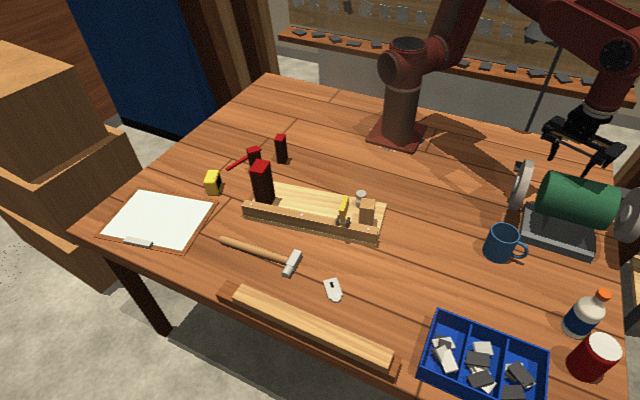

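View pics/side0.png

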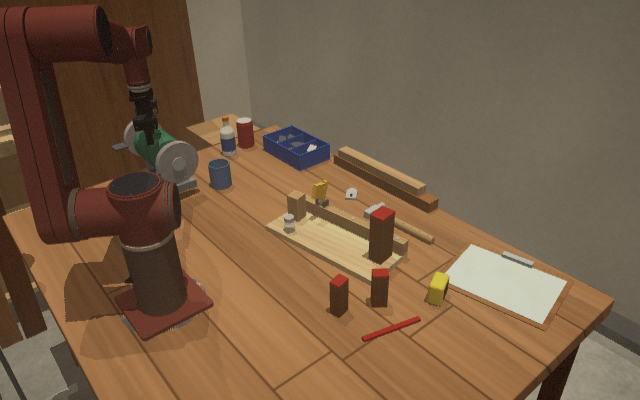

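Three dark red-topped blocks: scene (261,182), (254,158) and (281,148), which in side are (381,235), (380,288) and (339,296). The one at scene (261,182) / side (381,235) is the biggest and the only one on the base board. I'll confirm that in an enlarged crop.

Run:
```python
import cv2,numpy as np
a=cv2.imread("pics/scene0.png")[140:250,225:395];b=cv2.imread("pics/side0.png")[170:320,255:425]
a=cv2.resize(a,(680,440)[::1],interpolation=2)
a=cv2.resize(cv2.imread("pics/scene0.png")[140:250,230:396],None,fx=4.8,fy=4.8,interpolation=2)
b=cv2.resize(cv2.imread("pics/side0.png")[170:295,260:425],None,fx=4.8,fy=4.8,interpolation=2)
print(a.shape,b.shape)
cv2.imwrite("pics/a.png",a);cv2.imwrite("pics/b.png",b)
```

```text
(528, 797, 3) (600, 792, 3)
```

View pics/a.png

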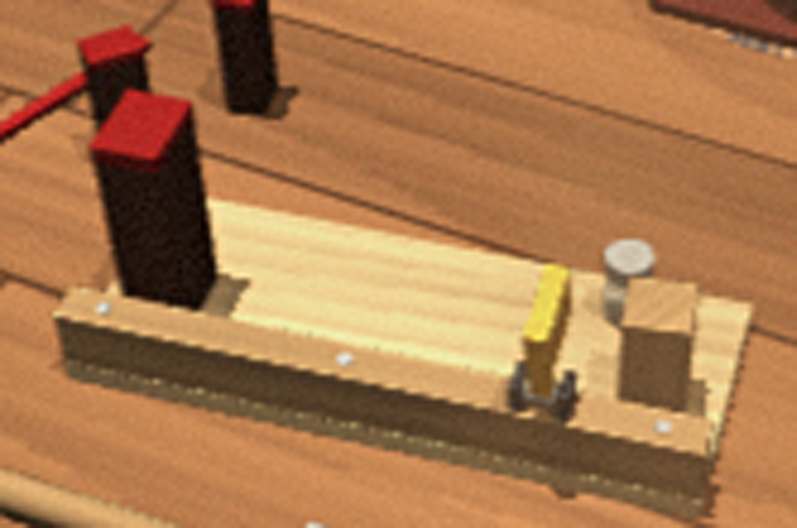

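View pics/b.png

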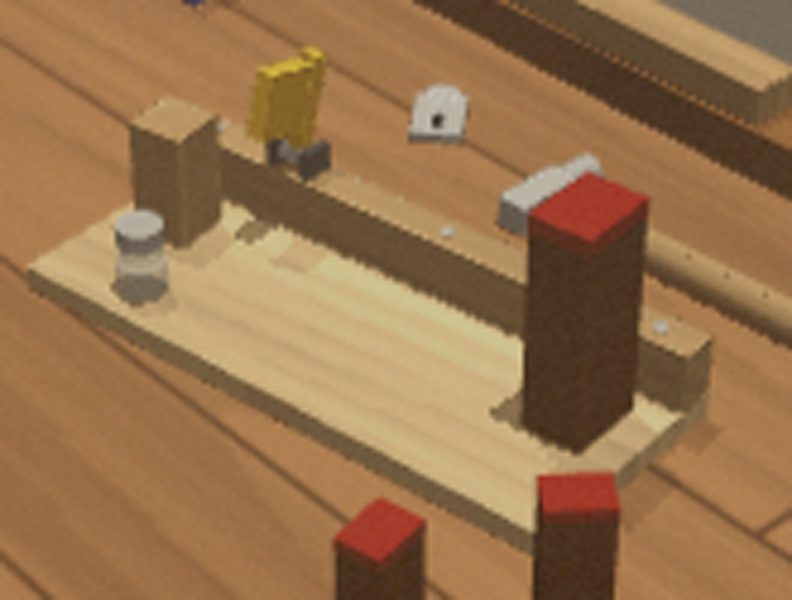

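The crop confirms it: the tall block on the board, with its red top at scene crop (142,128), is the one meant. The other two stand on the bench and are shorter. The stop is up at crop (547,310). The fence ends are at (57,316) and (708,452).

```bash
cat > h.py <<'E'
from cell import arm
import numpy as np, cv2
def ray(n,px,z):
    c=arm.get_calibration(n);K=np.array(c["camera_matrix"]);V=np.array(c["view"]);R,t=V[:3,:3],V[:3,3]
    d=np.linalg.inv(K)@[px[0],px[1],1];d=R.T@(d*[1,-1,-1]);o=-R.T@t
    return (o+d*(z-o[2])/d[2])
E
python3 - <<'E'
from h import *
from scipy.optimize import least_squares
sc=lambda p:(p[0]/4.8+230-.4,p[1]/4.8+140-.4)
sd=lambda p:(p[0]/4.8+260-.4,p[1]/4.8+170-.4)
J=[("scene",sc((57,316)),(.08,-.22,.063)),("scene",sc((708,452)),(.08,.22,.063)),("scene",sc((80,290)),(.05,-.22,.063)),("scene",sc((752,303)),(-.1,.22,.018)),
("side",sd((711,340)),(.08,-.22,.063)),("side",sd((690,357)),(.05,-.22,.063)),("side",sd((30,268)),(-.1,.22,.018))]
W=np.array([ray(n,p,m[2])[:2] for n,p,m in J]);M=np.array([m[:2] for *_,m in J])
rot=lambda t:np.array([[np.cos(t),-np.sin(t)],[np.sin(t),np.cos(t)]])
r=least_squares(lambda v:((rot(v[2])@M.T).T+v[:2]-W).ravel(),[.6,.2,0.]);print(r.x,np.round(((rot(r.x[2])@M.T).T+r.x[:2]-W)*1e3,1).tolist())
Ri=rot(-r.x[2])
for n,f,ps in(("scene",sc,[(93,148),(128,90),(191,100),(160,163)]),("side",sd,[(530,212),(590,175),(650,200),(592,243)])):
    q=np.array([Ri@(ray(n,f(p),.178)[:2]-r.x[:2]) for p in ps])*1e3;print(n,q.round(1).tolist(),q.mean(0))
# pale block top, jar top
for n,f,p,z in(("scene",sc,(660,303),.108),("side",sd,(175,112),.108),("scene",sc,(629,252),.073),("side",sd,(139,225),.073)):print(p,Ri@(ray(n,f(p),z)[:2]-r.x[:2])*1e3)
E
```

```text
[ 0.54910775 -0.09827665  0.16557876] [[2.6, 0.7], [2.4, 2.5], [-0.2, -4.1], [1.1, 3.1], [2.8, 0.4], [-3.8, -1.2], [-4.9, -1.3]]
scene [[32.2, -194.7], [-27.5, -197.3], [-28.8, -153.3], [34.3, -147.8]] [   2.56253764 -173.26066126]
side [[-19.4, -146.0], [36.5, -150.2], [36.1, -193.8], [-23.3, -193.2]] [   7.46875665 -170.78770811]
(660, 303) [  3.30858129 169.36488859]
(175, 112) [ 15.50139264 180.1215642 ]
(629, 252) [-72.58965089 133.45322215]
(139, 225) [-65.9291426  139.26159738]
```

```bash
cat >> h.py <<'E'
O=np.array([.549,-.098,0.]);T=.1656
RJ=np.array([[np.cos(T),-np.sin(T),0],[np.sin(T),np.cos(T),0],[0,0,1]])
def tojig(p): return (RJ.T@(np.array(p)-O)*1e3).round(1)
def st(*tg):
    s=arm.get_state();print(round(s["time_s"],2),"tcp jig",tojig(s["ee_pos"]),"F jig",(RJ.T@s["wrist_force"]).round(1),"w",round(s["width"],2))
    R=s["orientation"];E=np.c_[RJ[:,1],RJ[:,0],[0,0,-1]]
    print("rot to go",cv2.Rodrigues(R.T@E)[0].ravel().round(3))
    p=s["ee_pos"]
    for g in tg: w=O+RJ@(np.array(g)/1e3);print(g,"world",w.round(3),"tool mm",(E.T@(w-p)*1e3).round(1));p=w
E
python3 - <<'E'
from h import *
for px,z in(((522,185),.1),((545,180),.15),((560,235),.0),((505,245),.05),((525,160),.2)):print(px,ray("scene",px,z).round(3))
st((125,112,222),(125,112,115),(30,112,115))
E
```

```text
(522, 185) [0.236 0.484 0.1  ]
(545, 180) [0.247 0.535 0.15 ]
(560, 235) [0.301 0.635 0.   ]
(505, 245) [0.462 0.477 0.05 ]
(525, 160) [0.244 0.462 0.2  ]
0.1 tcp jig [-176.2  704.9  221.6] F jig [ 0.3 -0.4  0.5] w 1.0
rot to go [-0.002  0.001  0.977]
(125, 112, 222) world [0.654 0.033 0.222] tool mm [-5.929e+02  3.012e+02 -4.000e-01]
(125, 112, 115) world [0.654 0.033 0.115] tool mm [  0.   0. 107.]
(30, 112, 115) world [0.56  0.017 0.115] tool mm [  0. -95.   0.]
```

Emit:
carry_out:
  targets:
    - {"travel": [0, 0, -0.05], "rot": [0, 0, 0], "fingers": 255}
    - {"travel": [0, 0, -0.05], "rot": [0, 0, 0], "fingers": 255}
    - {"travel": [0, 0, 0], "rot": [0, 0, 0.163], "fingers": 255}
    - {"travel": [0, 0, 0], "rot": [0, 0, 0.163], "fingers": 255}
    - {"travel": [0, 0, 0], "rot": [0, 0, 0.163], "fingers": 255}
    - {"travel": [0, 0, 0], "rot": [0, 0, 0.163], "fingers": 255}
    - {"travel": [0, 0, 0], "rot": [0, 0, 0.163], "fingers": 255}
    - {"travel": [0, 0, 0], "rot": [0, 0, 0.162], "fingers": 255}
    - {"travel": [0, 0, 0], "rot": [0, 0, 0], "fingers": 255}

```text
time_s: 1.23
ee_pos: [0.2592, 0.5685, 0.322]
orientation: [[-0.167, 0.986, -0.001], [0.986, 0.167, -0.001], [-0.001, -0.001, -1.0]]
wrist_force: [-0.1, 0.4, -0.4]
width: 0.067
grasp_force: 0.0
```

Emit:
carry_out:
  targets:
    - {"travel": [-0.04, 0.02, 0], "rot": [0, 0, 0], "fingers": 255}
    - {"travel": [-0.05, 0.025, 0], "rot": [0, 0, 0], "fingers": 255}
    - {"travel": [-0.05, 0.025, 0], "rot": [0, 0, 0], "fingers": 255}
    - {"travel": [-0.05, 0.025, 0], "rot": [0, 0, 0], "fingers": 255}
    - {"travel": [-0.05, 0.025, 0], "rot": [0, 0, 0], "fingers": 255}
    - {"travel": [-0.05, 0.025, 0], "rot": [0, 0, 0], "fingers": 255}
    - {"travel": [-0.05, 0.025, 0], "rot": [0, 0, 0], "fingers": 255}
    - {"travel": [-0.05, 0.025, 0], "rot": [0, 0, 0], "fingers": 255}
    - {"travel": [-0.05, 0.025, 0], "rot": [0, 0, 0], "fingers": 255}
    - {"travel": [-0.05, 0.025, 0], "rot": [0, 0, 0], "fingers": 255}

```text
time_s: 2.48
ee_pos: [0.5827, 0.1243, 0.3224]
orientation: [[-0.169, 0.986, -0.0], [0.986, 0.169, 0.0], [0.0, -0.0, -1.0]]
wrist_force: [-0.1, 0.9, 0.2]
width: 0.009
grasp_force: 0.0
```

```bash
python3 -c "
from h import *
st((125,112,200),(125,112,115))"
```

```text
2.48 tcp jig [ 69.9 213.7 322.4] F jig [0.  1.  0.2] w 0.01
rot to go [-0.    -0.     0.004]
(125, 112, 200) world [0.654 0.033 0.2  ] tool mm [-101.7   55.1  122.4]
(125, 112, 115) world [0.654 0.033 0.115] tool mm [ 0.  0. 85.]
```

Emit:
carry_out:
  targets:
    - {"travel": [-0.035, 0.02, 0.04], "rot": [0, 0, 0], "fingers": 255}
    - {"travel": [-0.035, 0.02, 0.04], "rot": [0, 0, 0], "fingers": 255}
    - {"travel": [-0.032, 0.02, 0.04], "rot": [0, 0, 0], "fingers": 255}
    - {"travel": [0, 0, 0.045], "rot": [0, 0, 0], "fingers": 255}
    - {"travel": [0, 0, 0.042], "rot": [0, 0, 0], "fingers": 255}
    - {"travel": [0, 0, 0], "rot": [0, 0, 0], "fingers": 255}

```text
time_s: 3.22
ee_pos: [0.6543, 0.0353, 0.1105]
orientation: [[-0.168, 0.986, -0.01], [0.986, 0.168, 0.001], [0.002, -0.009, -1.0]]
wrist_force: [-0.7, 0.9, -0.0]
width: 0.001
grasp_force: 0.0
```

```bash
python3 -c "
from h import *
st((35,112,115))
a=cv2.resize(arm.snapshot('scene')[140:250,270:410],None,fx=2.8,fy=2.8,interpolation=2)
b=cv2.resize(arm.snapshot('side')[130:240,260:400],None,fx=2.8,fy=2.8,interpolation=2)
cv2.imwrite('pics/c.png',np.hstack([a,b]))"
```

```text
3.23 tcp jig [125.8 114.1 110.5] F jig [-0.5  1.  -0. ] w 0.0
rot to go [-0.009 -0.002  0.003]
(35, 112, 115) world [0.565 0.018 0.115] tool mm [ -2.1 -90.8  -4.5]
```

View pics/c.png

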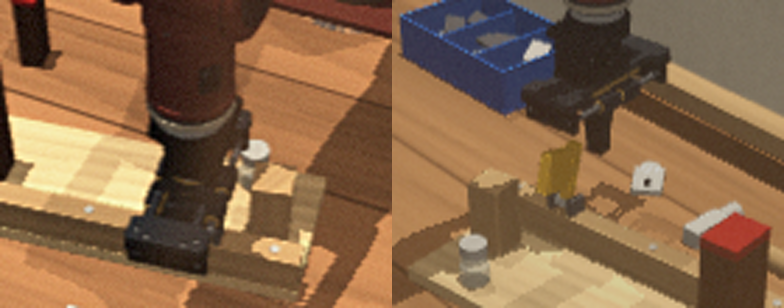

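The side half shows the closed fingers at (597,140), just behind the raised stop at (560,170) and clear of it. Now I push the stop over.

Emit:
carry_out:
  targets:
    - {"travel": [-0.001, -0.012, 0], "rot": [0, 0, 0], "fingers": 255}
    - {"travel": [0, -0.012, 0], "rot": [0, 0, 0], "fingers": 255}
    - {"travel": [0, -0.012, 0], "rot": [0, 0, 0], "fingers": 255}
    - {"travel": [0, -0.012, 0], "rot": [0, 0, 0], "fingers": 255}
    - {"travel": [0, -0.012, 0], "rot": [0, 0, 0], "fingers": 255}
    - {"travel": [0, -0.012, 0], "rot": [0, 0, 0], "fingers": 255}
    - {"travel": [0, -0.012, 0], "rot": [0, 0, 0], "fingers": 255}
    - {"travel": [0, -0.01, 0], "rot": [0, 0, 0], "fingers": 255}
    - {"travel": [0, 0, 0], "rot": [0, 0, 0], "fingers": 255}

```text
time_s: 4.45
ee_pos: [0.5648, 0.0186, 0.1155]
orientation: [[-0.165, 0.986, -0.0], [0.986, 0.165, 0.0], [0.0, -0.0, -1.0]]
wrist_force: [-0.5, 0.7, 0.2]
width: 0.004
grasp_force: 0.0
```

Emit:
carry_out:
  targets:
    - {"travel": [0, 0, -0.05], "rot": [0, 0, 0], "fingers": 255}
    - {"travel": [0, 0, -0.06], "rot": [0, 0, 0], "fingers": 255}
    - {"travel": [-0.05, -0.004, -0.025], "rot": [0, 0, 0], "fingers": 255}
    - {"travel": [-0.06, -0.004, 0], "rot": [0, 0, 0], "fingers": 255}
    - {"travel": [-0.06, -0.004, 0], "rot": [0, 0, 0], "fingers": 255}
    - {"travel": [0, 0, 0], "rot": [0, 0, 0], "fingers": 255}

```text
time_s: 5.2
ee_pos: [0.5818, -0.1553, 0.2504]
orientation: [[-0.16, 0.987, 0.0], [0.987, 0.16, -0.001], [-0.001, 0.0, -1.0]]
wrist_force: [0.5, 0.5, -0.3]
width: 0.007
grasp_force: 0.0
```

```bash
python3 -c "
from h import *
st((3,-240,245),(3,-240,150),(3,-150,150))
i=arm.snapshot('side');a=cv2.resize(i[150:300,255:425],None,fx=3.5,fy=3.5,interpolation=2)
cv2.imwrite('pics/d.png',a)"
```

```text
5.2 tcp jig [ 22.9 -61.9 250.4] F jig [ 0.5  0.4 -0.3] w 0.01
rot to go [ 0.     0.001 -0.005]
(3, -240, 245) world [ 0.592 -0.334  0.245] tool mm [-178.1  -19.9    5.4]
(3, -240, 150) world [ 0.592 -0.334  0.15 ] tool mm [ 0.  0. 95.]
(3, -150, 150) world [ 0.577 -0.245  0.15 ] tool mm [90.  0.  0.]
```

View pics/d.png

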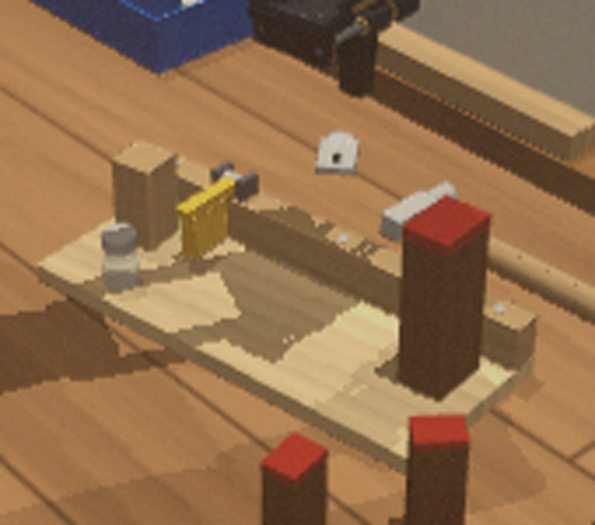

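The stop is down: the paddle hangs over the board at (205,222). The block still stands at (445,300). Next I tip it.

Emit:
carry_out:
  targets:
    - {"travel": [-0.055, -0.007, 0], "rot": [0, 0, 0], "fingers": 255}
    - {"travel": [-0.055, -0.007, 0], "rot": [0, 0, 0], "fingers": 255}
    - {"travel": [-0.055, -0.006, 0], "rot": [0, 0, 0], "fingers": 255}
    - {"travel": [0, 0, 0], "rot": [0, 0, -0.004], "fingers": 255}
    - {"travel": [0, 0, 0.05], "rot": [0, 0, 0], "fingers": 255}
    - {"travel": [0, 0, 0.05], "rot": [0, 0, 0], "fingers": 255}
    - {"travel": [0, 0, 0], "rot": [0, 0, 0], "fingers": 255}

```text
time_s: 6.12
ee_pos: [0.5866, -0.3126, 0.1452]
orientation: [[-0.171, 0.985, -0.008], [0.985, 0.171, 0.007], [0.008, -0.007, -1.0]]
wrist_force: [-0.3, -0.2, 0.1]
width: 0.01
grasp_force: 0.0
```

```bash
python3 -c "
from h import *
st((4,-165,150))"
```

```text
6.12 tcp jig [   1.7 -217.9  145.2] F jig [-0.3 -0.2  0.1] w 0.01
rot to go [-0.007 -0.008  0.006]
(4, -165, 150) world [ 0.58 -0.26  0.15] tool mm [52.9  2.3 -4.8]
```

Emit:
carry_out:
  targets:
    - {"travel": [0.008, 0.002, 0], "rot": [0, 0, 0], "fingers": 255}
    - {"travel": [0.006, 0, 0], "rot": [0, 0, 0], "fingers": 255}
    - {"travel": [0.006, 0, 0], "rot": [0, 0, 0], "fingers": 255}
    - {"travel": [0.006, 0, 0], "rot": [0, 0, 0], "fingers": 255}
    - {"travel": [0.006, 0, 0], "rot": [0, 0, 0], "fingers": 255}
    - {"travel": [0.006, 0, 0], "rot": [0, 0, 0], "fingers": 255}
    - {"travel": [0.006, 0, 0], "rot": [0, 0, 0], "fingers": 255}
    - {"travel": [0.006, 0, 0], "rot": [0, 0, 0], "fingers": 255}
    - {"travel": [0.005, 0, 0], "rot": [0, 0, 0], "fingers": 255}
    - {"travel": [0.005, 0, 0], "rot": [0, 0, 0], "fingers": 255}

```text
time_s: 7.38
ee_pos: [0.5809, -0.2572, 0.1505]
orientation: [[-0.169, 0.986, -0.0], [0.986, 0.169, 0.0], [0.0, -0.0, -1.0]]
wrist_force: [-1.5, -0.6, -0.4]
width: 0.002
grasp_force: 0.0
```

```bash
python3 -c "
from h import *
st((4,-165,150))
a=cv2.resize(arm.snapshot('scene')[140:260,225:395],None,fx=2.3,fy=2.3,interpolation=2)
b=cv2.resize(arm.snapshot('side')[170:290,255:425],None,fx=2.3,fy=2.3,interpolation=2)
cv2.imwrite('pics/e.png',np.hstack([a,b]))"
```

```text
7.38 tcp jig [   5.2 -162.2  150.5] F jig [-1.5 -0.3 -0.4] w 0.0
rot to go [-0.    -0.     0.004]
(4, -165, 150) world [ 0.58 -0.26  0.15] tool mm [-2.8 -1.2  0.5]
```

View pics/e.png

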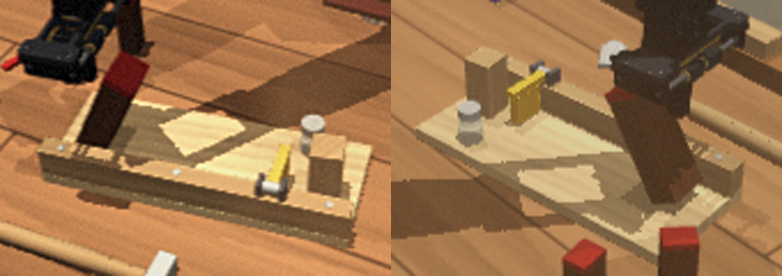

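The block is tipping towards the stop (side half, red end at about (620,95)) and looks past its balance point. I push a little more, wait, then pull back and up.

Emit:
carry_out:
  targets:
    - {"travel": [0.005, 0, 0], "rot": [0, 0, 0], "fingers": 255}
    - {"travel": [0.005, 0, 0], "rot": [0, 0, 0], "fingers": 255}
    - {"travel": [0, 0, 0], "rot": [0, 0, 0], "fingers": 255}
    - {"travel": [0, 0, 0], "rot": [0, 0, 0], "fingers": 255}
    - {"travel": [-0.03, 0, 0], "rot": [0, 0, 0], "fingers": 255}
    - {"travel": [-0.06, 0, 0], "rot": [0, 0, 0], "fingers": 255}
    - {"travel": [0, -0.06, 0], "rot": [0, 0, 0], "fingers": 255}
    - {"travel": [0, -0.04, 0], "rot": [0, 0, 0], "fingers": 255}
    - {"travel": [0, 0, 0], "rot": [0, 0, 0], "fingers": 255}

```text
time_s: 8.6
ee_pos: [0.4936, -0.3541, 0.1499]
orientation: [[-0.166, 0.986, -0.002], [0.986, 0.166, 0.001], [0.001, -0.001, -1.0]]
wrist_force: [0.9, 0.5, 0.9]
width: 0.007
grasp_force: 0.0
```

```bash
python3 -c "
from h import *
st((-60,-60,100))
a=cv2.resize(arm.snapshot('scene')[140:260,225:395],None,fx=4.7,fy=4.7,interpolation=2)
cv2.imwrite('pics/f.png',a)
b=cv2.resize(arm.snapshot('side')[170:295,260:425],None,fx=4.8,fy=4.8,interpolation=2)
cv2.imwrite('pics/f2.png',b)"
```

```text
8.6 tcp jig [ -96.8 -243.5  149.9] F jig [1.  0.3 0.9] w 0.01
rot to go [-0.001 -0.001  0.001]
(-60, -60, 100) world [ 0.5   -0.167  0.1  ] tool mm [183.5  36.8  49.9]
```

View pics/f2.png

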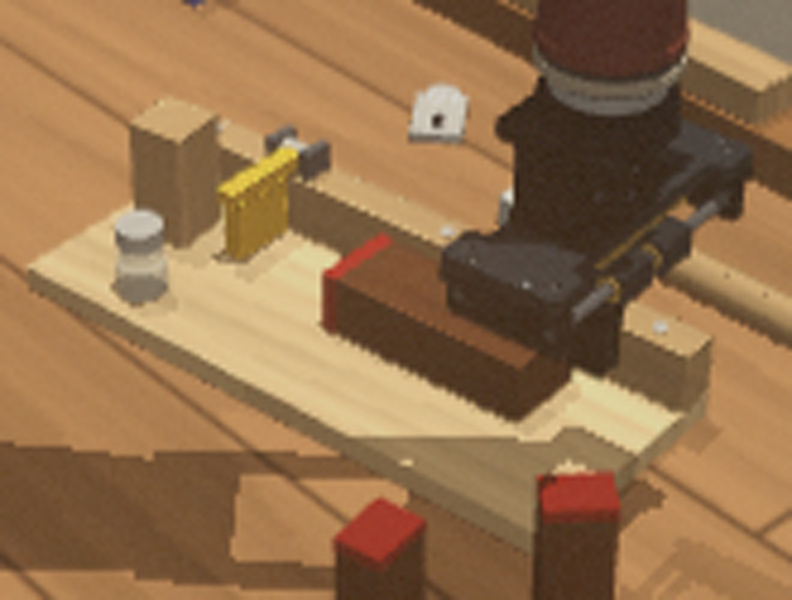

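The block lies flat. Its red end runs from (327,277) to (388,240) and its plain front top corner is at (528,383).

```bash
python3 -c "
from h import *
for p in((327,277),(388,240),(528,383)):print(p,tojig(ray('side',(p[0]/4.8+259.6,p[1]/4.8+169.6),.063)))"
```

```text
(327, 277) [-21.9  11.1  63. ]
(388, 240) [36.9  7.2 63. ]
(528, 383) [ -31.  -157.7   63. ]
```

```bash
python3 -c "
from h import *
for p in((380,530),(578,490)):
  for z in (.09,.1):print(p,z,tojig(ray('side',(p[0]/4.8+259.6,p[1]/4.8+169.6),z)))
st((-65,-70,150))"
```

```text
(380, 530) 0.09 [-218.9 -193.    90. ]
(380, 530) 0.1 [-227.9 -200.3  100. ]
(578, 490) 0.09 [-122.  -257.3   90. ]
(578, 490) 0.1 [-132.1 -263.9  100. ]
8.7 tcp jig [ -94.1 -243.5  151. ] F jig [ 0.  -0.1 -0.1] w 0.01
rot to go [0.001 0.001 0.003]
(-65, -70, 150) world [ 0.496 -0.178  0.15 ] tool mm [173.5  29.1   1. ]
```

Emit:
carry_out:
  targets:
    - {"travel": [0.058, 0.01, 0], "rot": [0, 0, 0], "fingers": 255}
    - {"travel": [0.058, 0.01, 0], "rot": [0, 0, 0], "fingers": 255}
    - {"travel": [0.058, 0.009, 0], "rot": [0, 0, 0.003], "fingers": 255}
    - {"travel": [0, 0, 0.055], "rot": [0, 0, 0], "fingers": 255}
    - {"travel": [0, 0, 0.055], "rot": [0, 0, 0], "fingers": 255}
    - {"travel": [0, 0, 0.003], "rot": [0, 0, 0], "fingers": 255}
    - {"travel": [0, 0.01, 0], "rot": [0, 0, 0], "fingers": 255}
    - {"travel": [0, 0.01, 0], "rot": [0, 0, 0], "fingers": 255}
    - {"travel": [0, 0.005, 0], "rot": [0, 0, 0], "fingers": 255}
    - {"travel": [0, 0.005, 0], "rot": [0, 0, 0], "fingers": 255}

```text
time_s: 9.95
ee_pos: [0.5255, -0.1723, 0.0386]
orientation: [[-0.166, 0.986, 0.001], [0.986, 0.166, -0.001], [-0.001, 0.001, -1.0]]
wrist_force: [-3.6, -1.6, 3.6]
width: 0.006
grasp_force: 2.2
```

Emit:
carry_out:
  targets:
    - {"travel": [0, 0.003, 0], "rot": [0, 0, 0], "fingers": 255}
    - {"travel": [0, 0.003, 0], "rot": [0, 0, 0], "fingers": 255}
    - {"travel": [0, 0, 0], "rot": [0, 0, 0], "fingers": 255}

```text
time_s: 10.32
ee_pos: [0.5307, -0.171, 0.0376]
orientation: [[-0.166, 0.986, 0.0], [0.986, 0.166, -0.0], [-0.0, 0.0, -1.0]]
wrist_force: [-2.1, -0.6, 1.7]
width: 0.002
grasp_force: 1.0
```

```bash
python3 -c "
from h import *
st()"
```

```text
10.32 tcp jig [-30.1 -69.   37.6] F jig [-2.2 -0.3  1.7] w 0.0
rot to go [0.    0.    0.001]
```

Emit:
carry_out:
  targets:
    - {"travel": [0, 0.003, 0], "rot": [0, 0, 0], "fingers": 255}
    - {"travel": [0, 0.002, 0], "rot": [0, 0, 0], "fingers": 255}
    - {"travel": [0, 0, 0], "rot": [0, 0, 0], "fingers": 255}

```text
time_s: 10.7
ee_pos: [0.5358, -0.17, 0.0375]
orientation: [[-0.166, 0.986, 0.0], [0.986, 0.166, 0.0], [0.0, 0.0, -1.0]]
wrist_force: [-2.3, -0.5, 2.9]
width: 0.004
grasp_force: 1.2
```

Emit:
carry_out:
  targets:
    - {"travel": [0, 0.002, 0], "rot": [0, 0, 0], "fingers": 255}
    - {"travel": [0, 0, 0], "rot": [0, 0, 0], "fingers": 255}

```text
time_s: 10.95
ee_pos: [0.5377, -0.1696, 0.0375]
orientation: [[-0.166, 0.986, 0.0], [0.986, 0.166, 0.0], [0.0, 0.0, -1.0]]
wrist_force: [-2.0, -0.9, 1.2]
width: 0.005
grasp_force: 1.2
```

Emit:
carry_out:
  targets:
    - {"travel": [0, 0.002, 0], "rot": [0, 0, 0], "fingers": 255}
    - {"travel": [0, 0, 0], "rot": [0, 0, 0], "fingers": 255}

```text
time_s: 11.2
ee_pos: [0.5388, -0.1693, 0.0374]
orientation: [[-0.166, 0.986, -0.002], [0.986, 0.166, 0.0], [0.001, -0.002, -1.0]]
wrist_force: [-5.4, 0.1, 5.0]
width: 0.007
grasp_force: 3.4
```

Emit:
carry_out:
  targets:
    - {"travel": [0, 0.002, 0], "rot": [0, 0, 0], "fingers": 255}
    - {"travel": [0, 0, 0], "rot": [0, 0, 0], "fingers": 255}

```text
time_s: 11.45
ee_pos: [0.5389, -0.1692, 0.0374]
orientation: [[-0.167, 0.986, -0.006], [0.986, 0.167, 0.0], [0.001, -0.006, -1.0]]
wrist_force: [-13.8, -1.4, 11.2]
width: 0.006
grasp_force: 8.0
```

Emit:
carry_out:
  targets:
    - {"travel": [0, 0.002, 0], "rot": [0, 0, 0], "fingers": 255}
    - {"travel": [0, 0, 0], "rot": [0, 0, 0], "fingers": 255}

```text
time_s: 11.7
ee_pos: [0.5389, -0.1692, 0.0373]
orientation: [[-0.167, 0.986, -0.01], [0.986, 0.167, 0.0], [0.002, -0.01, -1.0]]
wrist_force: [-21.4, -2.7, 16.3]
width: 0.005
grasp_force: 12.7
```

```bash
python3 -c "
from h import *
st((-60,-69,38),(-60,-69,115),(20,-195,115),(20,-195,37))"
```

```text
11.7 tcp jig [-21.7 -68.6  37.3] F jig [-21.5   0.9  16.3] w 0.0
rot to go [-0.01  -0.002  0.002]
(-60, -69, 38) world [ 0.501 -0.176  0.038] tool mm [ -0.4 -38.3  -0.7]
(-60, -69, 115) world [ 0.501 -0.176  0.115] tool mm [  0.   0. -77.]
(20, -195, 115) world [ 0.601 -0.287  0.115] tool mm [-126.   80.    0.]
(20, -195, 37) world [ 0.601 -0.287  0.037] tool mm [ 0.  0. 78.]
```

Snug on the fence. Now round to the plain end.

Emit:
carry_out:
  targets:
    - {"travel": [0, -0.042, 0], "rot": [0, 0, 0], "fingers": 255}
    - {"travel": [0, 0, -0.05], "rot": [0, 0, 0], "fingers": 255}
    - {"travel": [0, 0, -0.03], "rot": [0, 0, 0], "fingers": 255}
    - {"travel": [-0.042, 0.027, 0], "rot": [0, 0, 0], "fingers": 255}
    - {"travel": [-0.042, 0.027, 0], "rot": [0, 0, 0], "fingers": 255}
    - {"travel": [-0.042, 0.026, 0], "rot": [0, 0, 0], "fingers": 255}
    - {"travel": [0, 0, 0], "rot": [0, 0, 0], "fingers": 255}
    - {"travel": [0, 0, 0.05], "rot": [0, 0, 0], "fingers": 255}
    - {"travel": [0, 0, 0.03], "rot": [0, 0, 0], "fingers": 255}
    - {"travel": [0, 0, 0], "rot": [0, 0, 0], "fingers": 255}

```text
time_s: 12.95
ee_pos: [0.5993, -0.2843, 0.034]
orientation: [[-0.167, 0.986, -0.005], [0.986, 0.167, 0.004], [0.005, -0.005, -1.0]]
wrist_force: [-0.0, 0.2, 0.3]
width: 0.005
grasp_force: 0.0
```

```bash
python3 -c "
from h import *
st((20,-75,38))"
```

```text
12.95 tcp jig [  18.9 -192.    34. ] F jig [0.  0.2 0.3] w 0.01
rot to go [-0.005 -0.005  0.002]
(20, -75, 38) world [ 0.581 -0.169  0.038] tool mm [117.    1.1  -4. ]
```

Emit:
carry_out:
  targets:
    - {"travel": [0.012, 0, 0], "rot": [0, 0, 0], "fingers": 255}
    - {"travel": [0.012, 0, 0], "rot": [0, 0, 0], "fingers": 255}
    - {"travel": [0.01, 0, 0], "rot": [0, 0, 0], "fingers": 255}
    - {"travel": [0.01, 0, 0], "rot": [0, 0, 0], "fingers": 255}
    - {"travel": [0.01, 0, 0], "rot": [0, 0, 0], "fingers": 255}
    - {"travel": [0.01, 0, 0], "rot": [0, 0, 0], "fingers": 255}
    - {"travel": [0.01, 0, 0], "rot": [0, 0, 0], "fingers": 255}
    - {"travel": [0.01, 0, 0], "rot": [0, 0, 0], "fingers": 255}
    - {"travel": [0.01, 0, 0], "rot": [0, 0, 0], "fingers": 255}
    - {"travel": [0.01, 0, 0], "rot": [0, 0, 0], "fingers": 255}

```text
time_s: 14.2
ee_pos: [0.5844, -0.1835, 0.0375]
orientation: [[-0.166, 0.986, -0.0], [0.986, 0.166, 0.0], [0.0, -0.0, -1.0]]
wrist_force: [0.1, -2.6, 2.5]
width: 0.007
grasp_force: 1.3
```

Emit:
carry_out:
  targets:
    - {"travel": [0.005, 0, 0], "rot": [0, 0, 0], "fingers": 255}
    - {"travel": [0.005, 0, 0], "rot": [0, 0, 0], "fingers": 255}
    - {"travel": [0.003, 0, 0], "rot": [0, 0, 0], "fingers": 255}
    - {"travel": [0, 0, 0], "rot": [0, 0, 0], "fingers": 255}

```text
time_s: 14.7
ee_pos: [0.582, -0.1707, 0.0372]
orientation: [[-0.166, 0.986, -0.001], [0.986, 0.166, 0.001], [0.001, -0.001, -1.0]]
wrist_force: [0.0, 0.1, 0.1]
width: 0.003
grasp_force: 0.0
```

```bash
python3 -c "
from h import *
st((20,-64,38))"
```

```text
14.7 tcp jig [ 20.6 -77.1  37.2] F jig [0.  0.1 0.1] w 0.0
rot to go [-0.001 -0.001  0.001]
(20, -64, 38) world [ 0.579 -0.158  0.038] tool mm [13.1 -0.6 -0.8]
```

Emit:
carry_out:
  targets:
    - {"travel": [0.004, 0, 0], "rot": [0, 0, 0], "fingers": 255}
    - {"travel": [0.003, 0, 0], "rot": [0, 0, 0], "fingers": 255}
    - {"travel": [0, 0, 0], "rot": [0, 0, 0], "fingers": 255}

```text
time_s: 15.08
ee_pos: [0.581, -0.1639, 0.0374]
orientation: [[-0.166, 0.986, -0.001], [0.986, 0.166, 0.001], [0.001, -0.0, -1.0]]
wrist_force: [0.9, 0.4, 0.2]
width: -0.001
grasp_force: 0.0
```

Emit:
carry_out:
  targets:
    - {"travel": [0.003, 0, 0], "rot": [0, 0, 0], "fingers": 255}
    - {"travel": [0, 0, 0], "rot": [0, 0, 0], "fingers": 255}

```text
time_s: 15.32
ee_pos: [0.5807, -0.1611, 0.0375]
orientation: [[-0.166, 0.986, -0.0], [0.986, 0.166, 0.0], [0.0, -0.0, -1.0]]
wrist_force: [0.7, 0.4, -0.7]
width: 0.003
grasp_force: 0.0
```

Emit:
carry_out:
  targets:
    - {"travel": [0.002, 0, 0], "rot": [0, 0, 0], "fingers": 255}
    - {"travel": [0, 0, 0], "rot": [0, 0, 0], "fingers": 255}

```text
time_s: 15.58
ee_pos: [0.5806, -0.1605, 0.0377]
orientation: [[-0.166, 0.986, 0.001], [0.986, 0.166, -0.002], [-0.002, 0.0, -1.0]]
wrist_force: [-0.2, -5.5, -1.4]
width: 0.002
grasp_force: 2.5
```

Emit:
carry_out:
  targets:
    - {"travel": [0.002, 0, 0], "rot": [0, 0, 0], "fingers": 255}
    - {"travel": [0, 0, 0], "rot": [0, 0, 0], "fingers": 255}

```text
time_s: 15.82
ee_pos: [0.5807, -0.1604, 0.0382]
orientation: [[-0.166, 0.986, 0.002], [0.986, 0.166, -0.005], [-0.005, 0.001, -1.0]]
wrist_force: [1.1, -11.4, -2.6]
width: 0.006
grasp_force: 5.4
```

```bash
python3 -c "
from h import *
st()
a=cv2.resize(arm.snapshot('scene')[170:250,280:400],None,fx=3.3,fy=3.3,interpolation=2)
b=cv2.resize(arm.snapshot('side')[180:260,270:390],None,fx=3.3,fy=3.3,interpolation=2)
cv2.imwrite('pics/g.png',np.hstack([a,b]))"
```

```text
15.82 tcp jig [ 21.  -66.7  38.2] F jig [ -0.8 -11.4  -2.6] w 0.01
rot to go [0.001 0.005 0.001]
```

View pics/g.png

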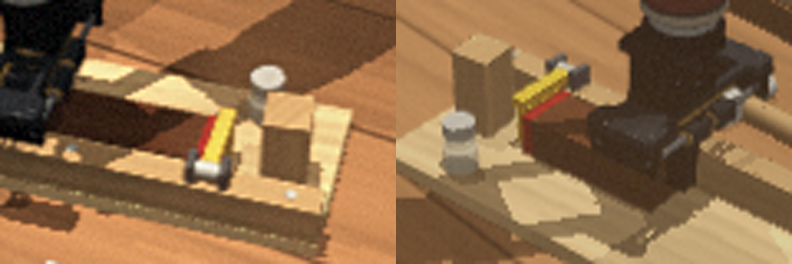

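The red end now touches the stop's paddle (side half, about (525,120)). I back off and press it to the fence once more.

Emit:
carry_out:
  targets:
    - {"travel": [-0.04, 0, 0], "rot": [0, 0, 0], "fingers": 255}
    - {"travel": [0, 0, -0.05], "rot": [0, 0, 0], "fingers": 255}
    - {"travel": [0, 0, -0.03], "rot": [0, 0, 0], "fingers": 255}
    - {"travel": [0.042, -0.027, 0], "rot": [0, 0, 0], "fingers": 255}
    - {"travel": [0.042, -0.027, 0], "rot": [0, 0, 0], "fingers": 255}
    - {"travel": [0.042, -0.027, 0], "rot": [0, 0, 0], "fingers": 255}
    - {"travel": [0, 0, 0], "rot": [0, 0, 0], "fingers": 255}
    - {"travel": [0, 0, 0.05], "rot": [0, 0, 0], "fingers": 255}
    - {"travel": [0, 0, 0.03], "rot": [0, 0, 0], "fingers": 255}
    - {"travel": [0, 0, 0], "rot": [0, 0, 0], "fingers": 255}

```text
time_s: 17.18
ee_pos: [0.4842, -0.0857, 0.0354]
orientation: [[-0.166, 0.986, -0.005], [0.986, 0.166, 0.002], [0.003, -0.004, -1.0]]
wrist_force: [-0.3, 0.7, 0.2]
width: 0.006
grasp_force: 0.0
```

```bash
python3 -c "
from h import *
st((-23,25,38))"
```

```text
17.18 tcp jig [-61.9  22.8  35.4] F jig [-0.1  0.7  0.2] w 0.01
rot to go [-0.004 -0.003  0.001]
(-23, 25, 38) world [ 0.522 -0.077  0.038] tool mm [ 2.2 38.9 -2.6]
```

Emit:
carry_out:
  targets:
    - {"travel": [0, 0.012, 0], "rot": [0, 0, 0], "fingers": 255}
    - {"travel": [0, 0.012, 0], "rot": [0, 0, 0], "fingers": 255}
    - {"travel": [0, 0.006, 0], "rot": [0, 0, 0], "fingers": 255}
    - {"travel": [0, 0.004, 0], "rot": [0, 0, 0], "fingers": 255}
    - {"travel": [0, 0.003, 0], "rot": [0, 0, 0], "fingers": 255}
    - {"travel": [0, 0.002, 0], "rot": [0, 0, 0], "fingers": 255}
    - {"travel": [0, 0, 0], "rot": [0, 0, 0], "fingers": 255}

```text
time_s: 18.05
ee_pos: [0.5238, -0.0797, 0.0375]
orientation: [[-0.166, 0.986, -0.001], [0.986, 0.166, 0.0], [0.0, -0.001, -1.0]]
wrist_force: [-4.0, 0.1, 4.6]
width: 0.004
grasp_force: 2.4
```

Emit:
carry_out:
  targets:
    - {"travel": [0, 0.002, 0], "rot": [0, 0, 0], "fingers": 255}
    - {"travel": [0, 0, 0], "rot": [0, 0, 0], "fingers": 255}

```text
time_s: 18.3
ee_pos: [0.5243, -0.0793, 0.0375]
orientation: [[-0.166, 0.986, -0.004], [0.986, 0.166, 0.0], [0.001, -0.004, -1.0]]
wrist_force: [-10.3, -0.4, 10.4]
width: 0.007
grasp_force: 6.2
```

Emit:
carry_out:
  targets:
    - {"travel": [0, 0.002, 0], "rot": [0, 0, 0], "fingers": 255}
    - {"travel": [0, 0, 0], "rot": [0, 0, 0], "fingers": 255}

```text
time_s: 18.55
ee_pos: [0.5243, -0.0793, 0.0374]
orientation: [[-0.167, 0.986, -0.009], [0.986, 0.167, 0.0], [0.002, -0.009, -1.0]]
wrist_force: [-18.7, -3.0, 16.6]
width: 0.004
grasp_force: 11.1
```

```bash
python3 -c "
from h import *
st()"
```

```text
18.55 tcp jig [-21.2  22.6  37.4] F jig [-18.9   0.1  16.6] w 0.0
rot to go [-0.009 -0.002  0.002]
```

Emit:
carry_out:
  targets:
    - {"travel": [0, -0.042, 0], "rot": [0, 0, 0], "fingers": 255}
    - {"travel": [0, 0, -0.05], "rot": [0, 0, 0], "fingers": 255}
    - {"travel": [0, 0, -0.03], "rot": [0, 0, 0], "fingers": 255}
    - {"travel": [-0.042, 0.026, 0], "rot": [0, 0, 0], "fingers": 255}
    - {"travel": [-0.042, 0.026, 0], "rot": [0, 0, 0], "fingers": 255}
    - {"travel": [-0.036, 0.026, 0], "rot": [0, 0, 0], "fingers": 255}
    - {"travel": [0, 0, 0], "rot": [0, 0, 0], "fingers": 255}
    - {"travel": [0, 0, 0.05], "rot": [0, 0, 0], "fingers": 255}
    - {"travel": [0, 0, 0.03], "rot": [0, 0, 0], "fingers": 255}
    - {"travel": [0, 0, 0], "rot": [0, 0, 0], "fingers": 255}

```text
time_s: 19.8
ee_pos: [0.5807, -0.1894, 0.0344]
orientation: [[-0.166, 0.986, -0.006], [0.986, 0.166, 0.003], [0.004, -0.005, -1.0]]
wrist_force: [-0.6, -0.1, 0.2]
width: 0.007
grasp_force: 0.0
```

```bash
python3 -c "
from h import *
st((20,-68,38))"
```

```text
19.8 tcp jig [ 16.2 -95.4  34.4] F jig [-0.7 -0.   0.2] w 0.01
rot to go [-0.005 -0.004  0.002]
(20, -68, 38) world [ 0.58  -0.162  0.038] tool mm [27.4  3.8 -3.6]
```

Emit:
carry_out:
  targets:
    - {"travel": [0.012, 0.003, 0], "rot": [0, 0, 0], "fingers": 255}
    - {"travel": [0.008, 0, 0], "rot": [0, 0, 0], "fingers": 255}
    - {"travel": [0.005, 0, 0], "rot": [0, 0, 0], "fingers": 255}
    - {"travel": [0.003, 0, 0], "rot": [0, 0, 0], "fingers": 255}
    - {"travel": [0.002, 0, 0], "rot": [0, 0, 0], "fingers": 255}
    - {"travel": [0, 0, 0], "rot": [0, 0, 0], "fingers": 255}

```text
time_s: 20.55
ee_pos: [0.5817, -0.1613, 0.0376]
orientation: [[-0.166, 0.986, -0.0], [0.986, 0.166, -0.0], [-0.0, -0.0, -1.0]]
wrist_force: [0.1, 0.1, -1.0]
width: 0.006
grasp_force: 0.0
```

Emit:
carry_out:
  targets:
    - {"travel": [0.002, 0, 0], "rot": [0, 0, 0], "fingers": 255}
    - {"travel": [0, 0, 0], "rot": [0, 0, 0], "fingers": 255}

```text
time_s: 20.8
ee_pos: [0.5815, -0.1602, 0.0376]
orientation: [[-0.166, 0.986, 0.0], [0.986, 0.166, -0.001], [-0.001, 0.0, -1.0]]
wrist_force: [-0.2, -4.4, -1.4]
width: 0.008
grasp_force: 2.1
```

```bash
python3 -c "
from h import *
st()"
```

```text
20.8 tcp jig [ 21.8 -66.7  37.6] F jig [-0.9 -4.3 -1.4] w 0.01
rot to go [0.    0.001 0.001]
```

Contact is at the same place, so the block is snug both ways. I retreat and take a final look.

Emit:
carry_out:
  targets:
    - {"travel": [-0.04, 0, 0], "rot": [0, 0, 0], "fingers": 255}
    - {"travel": [0, 0, -0.06], "rot": [0, 0, 0], "fingers": 255}
    - {"travel": [0, 0, -0.06], "rot": [0, 0, 0], "fingers": 255}
    - {"travel": [-0.03, 0, -0.06], "rot": [0, 0, 0], "fingers": 255}
    - {"travel": [-0.05, -0.03, -0.02], "rot": [0, 0, 0], "fingers": 255}
    - {"travel": [-0.05, -0.03, 0], "rot": [0, 0, 0], "fingers": 255}
    - {"travel": [0, 0, 0], "rot": [0, 0, 0], "fingers": 255}
    - {"travel": [0, 0, 0], "rot": [0, 0, 0], "fingers": 255}

```text
time_s: 21.8
ee_pos: [0.5499, -0.3344, 0.2329]
orientation: [[-0.165, 0.986, -0.0], [0.986, 0.165, 0.002], [0.002, -0.0, -1.0]]
wrist_force: [0.1, -0.1, -0.7]
width: 0.006
grasp_force: 0.0
```

```bash
python3 -c "
from h import *
st()
a=cv2.resize(arm.snapshot('scene')[150:270,220:400],None,fx=4.4,fy=4.4,interpolation=2)[:270]
a=cv2.resize(arm.snapshot('scene')[165:245,235:395],None,fx=3.7,fy=3.7,interpolation=2)
b=cv2.resize(arm.snapshot('side')[180:260,265:425],None,fx=3.7,fy=3.7,interpolation=2)
cv2.imwrite('pics/h.png',np.vstack([a,b]))"
```

```text
21.8 tcp jig [ -38.1 -233.4  232.9] F jig [ 0.1 -0.1 -0.7] w 0.01
rot to go [-0.    -0.002  0.001]
```

View pics/h.png

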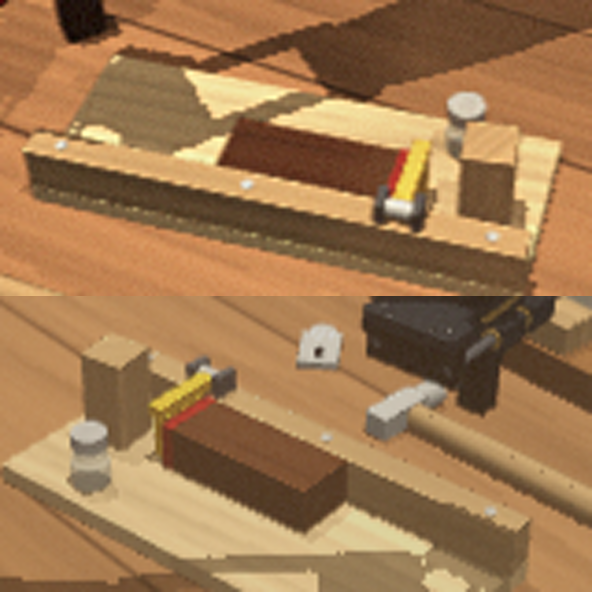

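The block lies flat along the fence with its red end at the stop, at (165,440) in the lower half. The jar and pale block haven't moved.

```bash
python3 -c "
from cell import arm
print(arm.close_job())"
```

```text
the job is handed in; nothing more can be done
None
```

The job is handed in: the stop was flipped down first, then the block was tipped flat and pushed snug against the fence with its red end on the stop, all by pushing, in about 22 s of the 64 s allowed.

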